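# Open a dowelled split mould evenly with a wedge

### The job

The top half of the split mould on the bench is stuck on its dowels. Take the black double-ended wedge, lay its blade flat on the ledge at one end of the mould and push it gently into the pry slot under the top half, then do the same at the other end, and go on by turns until the top half stands at least 4 mm off its seat at both ends and level to within 3 mm; never let one end get more than 5 mm higher than the other, and never force the wedge. Move the top half with the wedge only, leave the things round about alone, and at last lay the wedge flat on the bench.

Things in the scene. Friction and masses are not known exactly. Their poses are not given: they have to be found in the camera images.
- mould_base: Lower half of the mould, fixed to the bench: darker cream block 100 mm wide (its x), 194 mm long (its y, about left-right), on an aluminium base plate 130 x 228 x 10 mm. Its flat top, the parting plane, is 44 mm above the bench. Origin: centre of the underside, at bench height; +y to the mould's left end. It is longer than the top half, so a flat ledge 22 mm deep is left at each end.
- mould_top: Top half: cream block 100 mm wide, 150 mm long, 32 mm high, 0.45 kg, four steel dowel ends showing on top. Origin: centre of its underside; axes as mould_base. Seated at height 44 mm. The dowels sit tight in sprung bushes: each end is held by about 12 N of friction plus the weight, and stays where it is raised to; raising one end lets the other sink back by 0 to 2 mm.
- top_left (a point): Lower edge of the top half's left (+y) end face, middle of the width. Its height over the parting plane is how far the left end has risen (0 at the start). Under each end is a pry slot, 3 mm high when seated, 52 mm wide (centred on the width) and 46 mm deep from the end face; its floor is the parting plane.
- top_right (a point): Lower edge of the top half's right (-y) end face, middle of the width; the same for the right end.
- ledge_left (a point): Centre of the left ledge, on its surface in the parting plane, 11 mm outward of the top half's left end face, middle of the width. The ledge is as wide as the mould (100 mm) and 22 mm deep, open outward and above.
- ledge_right (a point): Centre of the right ledge, likewise at the right end.
- wedge_mid (a point): Centre of the grip block of the black acetal wedge (130 mm long, 0.14 kg, flat on the bench), 17 mm above its flat underside, 65 mm from either tip; y runs along the wedge. Block 30 mm long (y), 26 mm wide, 34 mm high, ribbed. From it a blade 50 mm long, 32 mm wide runs out each way, flat underneath, 1.5 mm thick at the tip and 11.5 mm at the block (1 mm per 5 mm).
- wedge: The same wedge, origin at the middle of its flat underside. Either blade serves at either end. Flat on the ledge with its tip d mm past the end face, it holds that end up by (d - 7.5) / 5 mm or a little less. Blades slippery (friction 0.2). Pushing it in under the top half takes about 8 to 18 N; more than 35 N between wedge and either half damages the mould.
- ptfe_roll: White tape roll, 68 mm across and 19 mm high, standing behind the work; to be left alone. Origin: centre of the underside.
- mix_cup: White mixing cup, 59 mm across, 50 mm high, behind the work; to be left alone. Origin: centre of the underside.
- sanding_block: Small dark green finishing block, 41 x 20 x 12 mm, in front of the mould; to be left alone. Origin: centre of the underside.
- lam_roller: Laminating roller with wooden handle, 180 mm long, behind the mould; to be left alone. Origin: centre of the underside.

How it is judged:
By the outcome, as a careful person would: the job done as asked, in the order asked, and still so for the second after the job is handed in, with the robot touching nothing.
It also fails if it takes over 72 s, if anything falls off the work surface, if the arm or the gripper's body presses on something with over 40 N, if the wrist force passes 120 N, or if a joint passes its speed limit or range.

### The arm

A 7-joint arm with a two-finger parallel gripper is mounted at the origin on a cart in front of the work surface, level with it; the furniture and walls round the work are solid. World frame = base frame: x ahead of the robot, y to its left, z up, the work surface at z = 0. Lengths are in m, angles in degrees, forces in N, time in s.
With the tool pointing down it reaches from about 0.425 to 0.875 m from the base axis. Payload 4.7 kg.
Tool frame: the origin (TCP) lies at the very end of the fingers, on their centre line; the grasp point (between the pads) lies 19 mm behind it; z points along the fingers, y is the direction in which the jaws open and shut (so a half turn about z gives the same grasp; the last joint's range is limited). The gripper opens to 87 mm and grips with 3 to 60 N. Pads are 19 mm wide; open, the fingers measure 117 mm over their backs; the gripper's body (75 mm by 190 mm) begins 51 mm behind the grasp point.
Start: joints at [-70.353, 18.392, -4.016, 83.108, 1.295, 78.541, -3.26], TCP at [0.21, 0.615, 0.223] pointing down, gripper open.
Joint ranges: [-163.93, 163.93], [-17.29, 119.83], [-79.2, 71.16], [3.27, 140.29], [-89.18, 269.18], [5.43, 117.66], [-154.24, 154.24]. Speed limits (degrees/s): [147.25, 147.25, 180, 180, 180, 180, 180].

### API

Orientations are given as [roll, pitch, yaw] about the fixed x, y, z axes, in that order (R = Rz(yaw) Ry(pitch) Rx(roll)).
In Python, from cell import monitor, imaging, ticket, spot_in, pinpoint gives the robot as it stands.
- The arm moves only by the tool servo_tool, never from a script. Its argument "targets" is a list of rows, each a list of 5 numbers: the opening in per cent of the stroke, from 0 (shut) to 100 (fully open), then the shift along the tool's x, y, z in m, then the turn about the tool's z in rad. In form: [[grip, dx, dy, dz, turn], ...]. A call has 1 to 5 rows; each row is the pose to reach, as a shift and turn from the pose commanded when the call began, along the tool's axes at that moment; what a row does not reach only later rows make up. A row lasts 1/8 s, in which the tool goes at most 62.5 mm and 10.7 degrees, less where a joint would pass 70% of its speed; a pose out of reach is approached as far as the arm can. A call with a gripper value outside its range is refused whole. The fingers move at their own pace and stop on an object; "grip_force" is the grip in N (left out, the last holds). Time passes only in rows, so rows that repeat a pose let the fingers close. It gives the time, the measured TCP pose, the force and the opening at its end, in the units of the state.
- monitor.get_obs(): the state, without advancing time (a new reading comes with each control period).
- imaging.read_camera(name): name is "side" or "top" or "wrist"; returns a dict with "frame" (400x640x3 uint8, blue, green, red), "depth" (400x640 float32, m along the optical axis (not along the pixel's ray), 0 where there is no reading), "K" (3x3 intrinsics, pixels), "world_from_camera" (4x4, takes a point from camera to world coordinates). Camera axes: x right, y down, z forward; pixel columns grow to the right and rows downward; lengths in m; the calibration is good to about 2 mm. A picture is of the moment at which its call begins.
- ticket.sign_off(): hands the job in, once; it reports no verdict.
Trained networks look in the newest picture that a camera, given by its name, has taken for a name from the list of things; names that differ only in an ending like _2 or _b are one class to them, and where a whole thing is asked for, a point or a joint stands for the part that bears it (a point fixed in the world has none). Each returns a list of dicts, best first, with "confidence" (0 to 1); they miss things now and then, are a little off and sometimes report something else, mostly with a low value. They report only what shows in the picture. A call takes as long as a camera call.
- spot_in(camera, label): "at" ([column, row] in pixels, amid what is visible of it).
- pinpoint(camera, label): "at" ([column, row] in pixels: a listed point, or the origin of a listed thing).
The state is a dict: "time_s": time; "qpos": joint angles; "joint_velocities": joint speeds; "effort": joint torques, N m; "tool_pos": TCP position; "tool_rot": TCP orientation; "force": force on the tool from outside, world axes, zero at the start; "wrist_torque": the same for the moment, N m; "grip_width": finger opening in m.
Only numpy, scipy, OpenCV 4.12 (cv2) and the standard library are available. Lean on these libraries where they do the work, as an engineer would, in place of code of your own. Each camera call takes 0.05 s, during which the arm holds its last target.

## Working session

There is one attempt and no reset: what is moved stays moved. The work goes in short steps, Python scripts to look and compute and a tool call to move; the robot and the scene stay as the last step left them, time stands still between calls to the robot, and variables do not carry over. Pictures are saved under pics/ and viewed, and the job is handed in when it is done.

Besides the shell and the picture viewer there is one more tool, called as name(argument=value, ...), one argument or row to a line, values as JSON. servo_tool: Moves the arm, as the interface text tells. Its arguments: {"type":"object","properties":{"targets":{"type":"array","items":{"type":"array","items":{"type":"number"}}},"grip_force":{"type":"number"}},"required":["targets"]}

```bash
ls; mkdir -p pics; cat > h.py <<'E'
import numpy as np, cv2
from cell import monitor, imaging, ticket, spot_in, pinpoint
def ray(c,px):
    K=c["K"];T=c["world_from_camera"]
    d=T[:3,:3]@np.array([(px[0]-K[0,2])/K[0,0],(px[1]-K[1,2])/K[1,1],1.0])
    return T[:3,3],d
def atz(c,px,z):
    o,d=ray(c,px); return o+d*(z-o[2])/d[2]
def dep(c,px):
    u,v=int(round(px[0])),int(round(px[1]))
    w=c["depth"][max(0,v-1):v+2,max(0,u-1):u+2]; w=w[w>0]
    o,d=ray(c,px); return o+d*np.median(w) if len(w) else None
def proj(c,P):
    T=np.linalg.inv(c["world_from_camera"]);p=T[:3,:3]@np.array(P)+T[:3,3]
    q=c["K"]@p; return q[:2]/q[2]
def cloud(c):
    v,u=np.indices(c["depth"].shape);K=c["K"];d=c["depth"]
    P=np.stack([(u-K[0,2])/K[0,0]*d,(v-K[1,2])/K[1,1]*d,d],-1)
    T=c["world_from_camera"];return P@T[:3,:3].T+T[:3,3]
E
python3 - <<'E'
from h import *
np.set_printoptions(precision=4,suppress=True)
print(monitor.get_obs())
for n in ["side","top"]:
    c=imaging.read_camera(n);cv2.imwrite(f"pics/{n}0.png",c["frame"]);print(n,c["K"],c["world_from_camera"])
    for l in ["mould_base","mould_top","top_left","top_right","ledge_left","ledge_right","wedge_mid","wedge","sanding_block","lam_roller","mix_cup","ptfe_roll"]:
        r=pinpoint(n,l)
        for q in r[:2]: print(l,np.array(q["at"]),round(q["confidence"],2),dep(c,q["at"]))
E
```

```text
pics
{'time_s': 0.0, 'qpos': array([-70.3552,  18.4391,  -4.0155,  83.1762,   1.2942,  78.541 ,
        -3.2602]), 'joint_velocities': array([-0.013 ,  0.0943, -0.0251, -0.1326,  0.0756,  0.0587, -0.0536]), 'effort': array([ -0.0008, -49.1284,  -0.4044, -31.253 ,  -0.0639,   0.0437,
         0.0002]), 'tool_pos': array([0.2097, 0.6146, 0.2214]), 'tool_rot': array([-179.8889,    0.005 ,  161.1646]), 'force': array([-0.6004, -0.5879, -0.44  ]), 'wrist_torque': array([-0.0558, -0.0297, -0.0349]), 'grip_width': 0.08693874079528059}
side [[426.5755   0.     318.6886]
 [  0.     426.5755 205.9107]
 [  0.       0.       1.    ]] [[ 0.9644 -0.096   0.2464  0.3435]
 [-0.2645 -0.3469  0.8999 -0.7712]
 [-0.0009 -0.933  -0.3599  0.4246]
 [ 0.      0.      0.      1.    ]]
mould_base [328.7 249.7] 0.74 [ 0.5597 -0.0555  0.0445]
mould_base [250.7 228.5] 0.38 [0.4321 0.1624 0.011 ]
mould_top [331.3 231.4] 0.59 [ 0.5702 -0.0373  0.0745]
mould_top [345.  195.1] 0.43 [0.72   0.3183 0.014 ]
top_left [321.6 218.5] 0.73 [0.5698 0.0319 0.0741]
top_right [336.7 245. ] 0.75 [ 0.5777 -0.0503  0.0499]
ledge_r
[... 480 characters left out ...]
356 ]
 [  0.       0.       1.    ]] [[-0.0112 -0.9888  0.1488  0.4302]
 [-0.9998  0.0087 -0.0175  0.1698]
 [ 0.016  -0.1489 -0.9887  1.0469]
 [ 0.      0.      0.      1.    ]]
top_left [344.3 192.3] 0.83 [0.5867 0.1049 0.0448]
top_right [422.7 199.4] 0.6 [ 0.5667 -0.0436  0.0759]
ledge_left [342.5 188.5] 0.73 [0.5946 0.1082 0.0434]
ledge_right [428.4 198.9] 0.8 [ 0.5722 -0.0621  0.0436]
wedge_mid [199.4 228.4] 0.88 [0.5187 0.3915 0.0347]
wedge [197.3 230.3] 0.98 [0.515  0.3954 0.035 ]
sanding_block [312.1 268.1] 0.6 [0.439  0.17   0.0139]
lam_roller [315.6 118. ] 0.97 [0.7485 0.16   0.0152]
mix_cup [403.4 106.5] 0.54 [0.7278 0.0009 0.1495]
ptfe_roll [219.6 128.1] 0.9 [0.7322 0.3616 0.001 ]
```

View pics/top0.png

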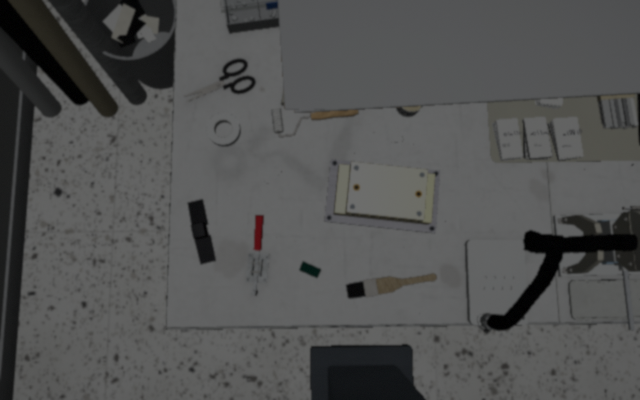

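View pics/side0.png

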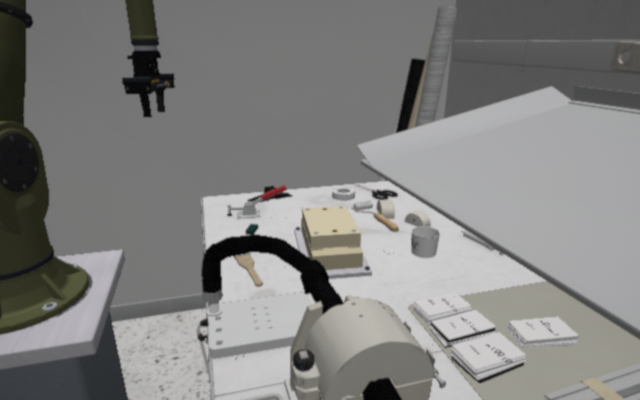

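The top view shows the wedge at (202,231), the mould at (385,196) and a grey canopy over the back. The side view shows the mould at (332,240). Next I measure these from the depth.

```bash
python3 - <<'E'
from h import *
np.set_printoptions(precision=4,suppress=True)
c=imaging.read_camera("top");P=cloud(c)
f=c["frame"]
def rect(mask,z=None,name=""):
    m=mask.astype(np.uint8); n,l,s,_=cv2.connectedComponentsWithStats(m); 
    k=1+np.argmax(s[1:,4]); m=(l==k)
    q=P[m]; r=cv2.minAreaRect((q[:,:2]*1000).astype(np.float32)); print(name,m.sum(),r,"z med",np.median(q[:,2]), "mean",q.mean(0)); return m
H=np.indices(P.shape[:2]);v,u=H
roi=(u>315)&(u<450)&(v>150)&(v<240)
rect(roi&(P[...,2]>.066)&(P[...,2]<.09),name="top")
rect(roi&(P[...,2]>.036)&(P[...,2]<.09),name="base")
rect(roi&(P[...,2]>.005)&(P[...,2]<.09),name="plate")
roi=(u>180)&(u<225)&(v>190)&(v<275)
dark=f.max(-1)<60
m=rect(roi&dark,name="wedge dark")
m=rect(roi&(P[...,2]>.022)&(P[...,2]<.06),name="wedge block")
cp=P[:150,280:600,:].reshape(-1,3); 
for vv in (5,50,95,100): print(P[vv,[290,400,500,600]])
print(cv2.minMaxLoc(f[...,0]))
g=cv2.resize(cv2.convertScaleAbs(f[150:290,170:450],alpha=1.8),None,fx=2.8,fy=2.8,interpolation=cv2.INTER_CUBIC);cv2.imwrite("pics/z1.png",g)
E
```

```text
top 4018 ((584.7806396484375, 24.68023681640625), (150.28805541992188, 100.5217514038086), 83.45860290527344) z med 0.0761256820116672 mean [0.5838 0.0251 0.0761]
base 5128 ((584.6163330078125, 24.531463623046875), (194.5856475830078, 100.8630142211914), 83.41404724121094) z med 0.07549850583402945 mean [0.5829 0.0284 0.0694]
plate 6918 ((585.7866821289062, 25.23011016845703), (229.5323028564453, 132.3943634033203), 83.65633392333984) z med 0.0741785260377284 mean [0.5772 0.0315 0.0544]
wedge dark 1008 ((466.54443359375, 320.12652587890625), (290.6059265136719, 106.1277847290039), 56.349571228027344) z med 0.008547613522419395 mean [0.5144 0.3928 0.0147]
wedge block 217 ((516.0481567382812, 394.4832458496094), (30.04111671447754, 26.627544403076172), 14.0513916015625) z med 0.03363575948826214 mean [0.5156 0.3934 0.0333]
[[ 0.8913  0.2045  0.2134]
 [ 0.9052  0.0075  0.1875]
 [ 0.9055 -0.1744  0.186 ]
 [ 0.9064 -0.3587  0.1837]]
[[ 0.8137  0.2051  0.202 ]
 [ 0.8279  0.007   0.1689]
 [ 0.8276 -0.1761  0.1679]
 [ 0.8282 -0.3619  0.1651]]
[[ 0.7374  0.2059  0.1871]
 [ 0.7477  0.0074  0.1551]
 [ 0.7475 -0.1765  0.1528]
 [ 0.7485 -0.3645  0.1472]]
[[ 0.7292  0.2061  0.1846]
 [ 0.7387  0.0075  0.1538]
 [ 0.7385 -0.1764  0.1515]
 [ 0.7849 -0.4431  0.013 ]]
(0.0, 109.0, (5, 0), (352, 196))
```

View pics/z1.png

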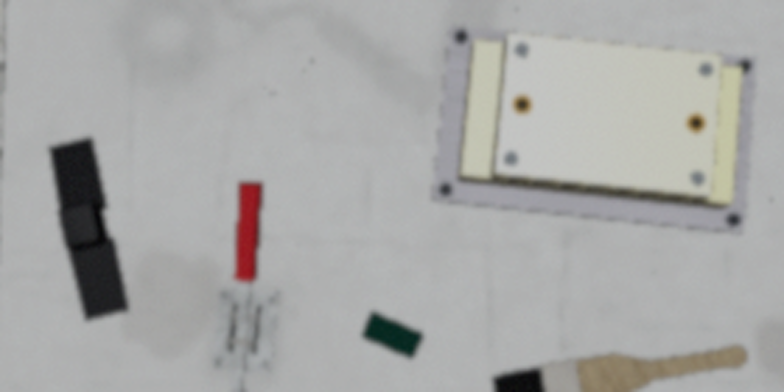

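```bash
python3 - <<'E'
from h import *
np.set_printoptions(precision=4,suppress=True)
c=imaging.read_camera("top");P=cloud(c);f=c["frame"]
v,u=np.indices(P.shape[:2])
roi=(u>180)&(u<225)&(v>190)&(v<275)
m=roi&(f.max(-1)<60)&(P[...,2]<.045)&(P[...,2]>-.01)
n,l,s,_=cv2.connectedComponentsWithStats(m.astype(np.uint8));m=l==1+np.argmax(s[1:,4])
q=P[m];r=cv2.minAreaRect((q[:,:2]*1000).astype(np.float32));print(r)
d=q[:,:2]-q[:,:2].mean(0);w,V=np.linalg.eigh(d.T@d);print(V[:,1],np.degrees(np.arctan2(V[1,1],V[0,1])))
# height map right
for y in (-.1,-.15,-.2,-.25,-.3):
    k=(abs(P[...,1]-y)<.025)&(P[...,0]<.7)&(P[...,0]>.35)
    print(y,P[k][:,2].max() if k.any() else None, P[k][np.argmax(P[k][:,2])])
print("wedge area max",P[roi][:,2].max())
k=(P[...,0]>.4)&(P[...,0]<.7)&(P[...,1]>.12)&(P[...,1]<.5);i=np.argmax(P[k][:,2]);print(P[k][i])
E
```

```text
((516.5421752929688, 394.55841064453125), (128.8586883544922, 31.788270950317383), 13.022334098815918)
[-0.9738 -0.2275] -166.8517766828496
-0.1 0.04458871878251358 [ 0.6181 -0.075   0.0446]
-0.15 0.1520259780375336 [ 0.3626 -0.1747  0.152 ]
-0.2 0.17482259099199526 [ 0.4133 -0.2238  0.1748]
-0.25 0.17412630000971385 [ 0.4132 -0.2292  0.1741]
-0.3 0.14203379305922526 [ 0.4788 -0.2777  0.142 ]
wedge area max 1.046938673236881
[0.4302 0.1698 1.0469]
```

```bash
cat >> h.py <<'E'
from scipy.spatial.transform import Rotation as Ro
def go(xyz,yaw=None,ref=None,show=True):
    o=monitor.get_obs();p=np.array(o["tool_pos"] if ref is None else ref);R=Ro.from_euler("xyz",o["tool_rot"],degrees=True).as_matrix()
    d=R.T@(np.array(xyz)-p); t=0
    if yaw is not None:
        t=-np.radians((yaw-o["tool_rot"][2]+180)%360-180)
    print("d",np.round(d,4),"turn",round(t,4),"t",o["time_s"],"pos",np.round(p,4),"rot",np.round(o["tool_rot"],2)); return d,t
E
python3 - <<'E'
from h import *
go([.5165,.3945,.12],193.1)
E
```

```text
d [-0.3614 -0.1099  0.1026] turn -0.5574 t 1.4 pos [0.2099 0.6152 0.2226] rot [179.99   0.   161.16]
```

servo_tool(
  targets=[
    [100,-0.06,-0.018,0,-0.18],
    [100,-0.12,-0.036,0,-0.36],
    [100,-0.18,-0.054,0,-0.5],
    [100,-0.24,-0.072,0.02,-0.557],
    [100,-0.3,-0.09,0.04,-0.557],
  ],
)

```text
time_s: 2.02
tool_pos: [0.4601, 0.4366, 0.1853]
tool_rot: [179.9, 0.1, -166.9]
force: [-0.9, 0.8, -0.7]
grip_width: 0.0873
```

```bash
python3 - <<'E'
from h import *
go([.5165,.3945,.11],193.1)
E
```

```text
d [-0.0453 -0.0539  0.0753] turn -0.0 t 2.025 pos [0.4601 0.4366 0.1853] rot [ 1.7994e+02  8.0000e-02 -1.6690e+02]
```

servo_tool(
  targets=[
    [100,-0.025,-0.03,0.04,0],
    [100,-0.0453,-0.0539,0.0753,0],
    [100,-0.0453,-0.0539,0.0753,0],
  ],
)

```text
time_s: 2.4
tool_pos: [0.5157, 0.3906, 0.1061]
tool_rot: [-179.7, -0.3, -167.3]
force: [0.1, 0.1, 0.5]
grip_width: 0.0873
```

```bash
python3 - <<'E'
from h import *
np.set_printoptions(precision=4,suppress=True)
go([.5165,.3945,.008],193.1)
c=imaging.read_camera("wrist");cv2.imwrite("pics/w1.png",c["frame"]);print(c["world_from_camera"])
for l in ("wedge_mid","wedge"):
    for q in pinpoint("wrist",l)[:1]: print(l,q,atz(c,q["at"],.017 if l=="wedge_mid" else 0))
print(proj(c,[.5165,.3945,.034]))
E
```

```text
d [-0.0021  0.0041  0.098 ] turn -0.0061 t 2.4 pos [0.5157 0.3906 0.1061] rot [-179.72   -0.28 -167.25]
[[-0.2211  0.9446  0.2426  0.4492]
 [ 0.9752  0.2152  0.0509  0.3758]
 [-0.0041  0.2479 -0.9688  0.268 ]
 [ 0.      0.      0.      1.    ]]
wedge_mid {'at': [331.4, 203.2], 'confidence': 0.62} [0.5139 0.3957 0.017 ]
wedge {'at': [327.9, 195.4], 'confidence': 0.94} [0.512  0.3924 0.    ]
[329.5242 211.6942]
```

View pics/w1.png

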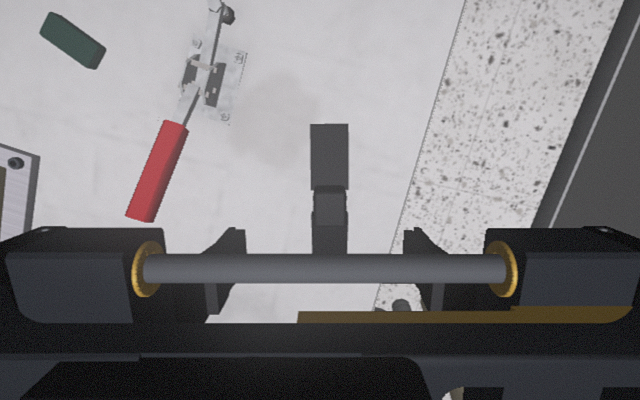

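The wrist view shows the wedge block centred between the fingers, at about column 329. Descending.

servo_tool(
  targets=[
    [100,0,0.0,0.03,0],
    [100,0,0.0,0.06,0],
    [100,0,0.0,0.06,0],
  ],
)

```text
time_s: 2.92
tool_pos: [0.5124, 0.3965, 0.049]
tool_rot: [-180.0, -0.2, -166.8]
force: [-0.8, 0.0, -0.5]
grip_width: 0.0867
```

```bash
python3 - <<'E'
from h import *
go([.516,.3945,.008],193.1)
E
```

```text
d [-0.0032 -0.0028  0.041 ] turn 0.0023 t 2.925 pos [0.5124 0.3965 0.049 ] rot [-1.7998e+02 -1.6000e-01 -1.6677e+02]
```

servo_tool(
  targets=[
    [100,-0.0032,-0.002,0.02,0],
    [100,-0.0032,-0.002,0.039,0],
    [100,-0.0032,-0.002,0.04,0],
    [100,-0.0032,-0.002,0.04,0],
  ],
)

```text
time_s: 3.42
tool_pos: [0.5183, 0.3943, 0.0098]
tool_rot: [180.0, 0.0, -166.9]
force: [0.5, -0.2, -0.3]
grip_width: 0.0869
```

```bash
python3 - <<'E'
from h import *
go([.516,.3945,.008],193.1)
c=imaging.read_camera("wrist");cv2.imwrite("pics/w2.png",c["frame"])
E
```

```text
d [0.0022 0.0007 0.0018] turn -0.0005 t 3.425 pos [0.5183 0.3943 0.0098] rot [ 179.99    0.   -166.93]
```

View pics/w2.png

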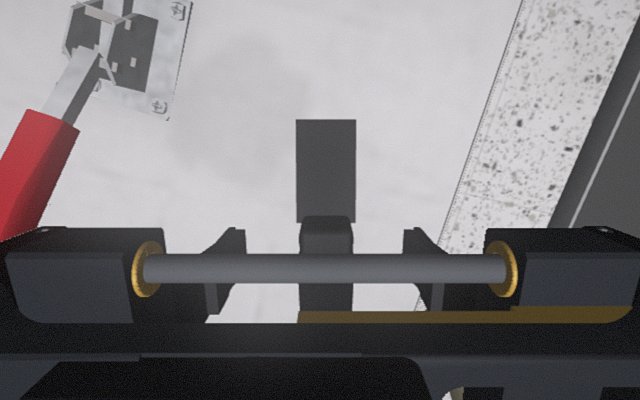

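```bash
python3 - <<'E'
from h import *
c=imaging.read_camera("wrist")
t=atz(c,[326,120.5],.0015);b=atz(c,[326,217],.033);u=np.array([np.cos(np.radians(13.1)),np.sin(np.radians(13.1)),0])
o=monitor.get_obs();p=o["tool_pos"];print(t,b,t+.065*u,b+.015*u,p,(p-t)@u,(p-b)@u)
E
```

```text
[0.45275149 0.3799728  0.0015    ] [0.4949156  0.38962037 0.033     ] [0.51605992 0.39470514 0.0015    ] [0.50952524 0.39302014 0.033     ] [0.5187825  0.39465746 0.01054851] 0.06764091423085594 0.024387447022294083
```

servo_tool(
  targets=[
    [0,0.0015,0,0.001,0],
    [0,0.0015,0,0.001,0],
    [0,0.0015,0,0.001,0],
    [0,0.0015,0,0.001,0],
  ],
  grip_force=45,
)

```text
time_s: 4.03
tool_pos: [0.5169, 0.3939, 0.0089]
tool_rot: [180.0, 0.0, -166.9]
force: [0.4, 0.1, 0.1]
grip_width: 0.0545
```

servo_tool(
  targets=[
    [0,0,0,0,0],
    [0,0,0,0,0],
    [0,0,0,0,0],
    [0,0,0,0,0],
    [0,0,0,0,0],
  ],
  grip_force=45,
)

```text
time_s: 4.65
tool_pos: [0.5167, 0.394, 0.0088]
tool_rot: [180.0, -0.0, -166.9]
force: [-0.2, 0.0, 0.2]
grip_width: 0.0256
```

```bash
python3 - <<'E'
from h import *
o=monitor.get_obs();print(o["grip_width"],o["tool_pos"],o["force"])
go([.516,.3945,.13],193.1)
E
```

```text
0.025590791272773077 [0.51671839 0.39399535 0.00875692] [-0.20545952  0.04908521  0.18346715]
d [ 0.0006  0.0007 -0.1212] turn -0.0003 t 4.65 pos [0.5167 0.394  0.0088] rot [ 179.99   -0.   -166.92]
```

servo_tool(
  targets=[
    [0,0,0,-0.03,0],
    [0,0,0,-0.08,0],
    [0,0,0,-0.11,0.15],
    [0,0,0,-0.11,0.33],
    [0,0,0,-0.11,0.5],
  ],
)

```text
time_s: 5.28
tool_pos: [0.5169, 0.3938, 0.1191]
tool_rot: [180.0, 0.0, 164.1]
force: [0.4, -0.1, -1.7]
grip_width: 0.0258
```

```bash
python3 - <<'E'
from h import *
go([.6023,.1786,.115],83.5)
E
```

```text
d [-0.1411 -0.1835  0.0041] turn 1.4067 t 5.275 pos [0.5169 0.3938 0.1191] rot [1.7998e+02 2.0000e-02 1.6410e+02]
```

servo_tool(
  targets=[
    [0,-0.02,-0.026,0,0.18],
    [0,-0.045,-0.06,0,0.36],
    [0,-0.075,-0.095,0,0.54],
    [0,-0.1,-0.13,0,0.72],
    [0,-0.12,-0.155,0,0.9],
  ],
)

```text
time_s: 5.9
tool_pos: [0.5913, 0.2096, 0.1186]
tool_rot: [-180.0, 0.0, 112.4]
force: [0.2, 0.7, -0.2]
grip_width: 0.0257
```

```bash
python3 - <<'E'
from h import *
go([.6023,.1786,.115],83.5)
E
```

```text
d [-0.0328 -0.0016  0.0036] turn 0.5044 t 5.9 pos [0.5913 0.2096 0.1186] rot [-1.7997e+02  5.0000e-02  1.1240e+02]
```

servo_tool(
  targets=[
    [0,-0.01,0,0,0.18],
    [0,-0.02,-0.001,0,0.36],
    [0,-0.0328,-0.0016,0.0036,0.504],
    [0,-0.0328,-0.0016,0.0036,0.504],
    [0,-0.0328,-0.0016,0.0036,0.504],
  ],
)

```text
time_s: 6.52
tool_pos: [0.6017, 0.1823, 0.1151]
tool_rot: [-180.0, -0.0, 84.2]
force: [0.4, -0.0, -1.2]
grip_width: 0.0257
```

```bash
python3 - <<'E'
from h import *
np.set_printoptions(precision=4,suppress=True)
go([.6023,.1786,.115],83.5)
for n in("wrist","side","top"):
    c=imaging.read_camera(n);f=c["frame"]
    for l in("wedge_mid","wedge","top_left","ledge_left","top_right","ledge_right"):
        for q in pinpoint(n,l)[:1]: print(n,l,np.array(q["at"]),round(q["confidence"],2),atz(c,q["at"],.044))
    if n=="side": f=cv2.resize(f[140:320,220:460],None,fx=3,fy=3)
    cv2.imwrite(f"pics/{n}3.png",f)
E
```

```text
d [-0.0036  0.001   0.0001] turn 0.0114 t 6.525 pos [0.6017 0.1823 0.1151] rot [-179.97   -0.02   84.15]
wrist wedge_mid [325.4 245.7] 0.77 [0.5997 0.1518 0.044 ]
wrist wedge [324.3 236. ] 0.64 [0.5997 0.1601 0.044 ]
side wedge_mid [319.5 176.4] 0.7 [0.672  0.4187 0.044 ]
side wedge [318.8 179.2] 0.72 [0.6625 0.3922 0.044 ]
side top_left [322.4 219.6] 0.91 [0.5893 0.0942 0.044 ]
side top_right [337.3 248.2] 0.7 [ 0.5782 -0.0528  0.044 ]
side ledge_right [341.6 251.5] 0.87 [ 0.5819 -0.0686  0.044 ]
top top_left [347.5 189.3] 0.84 [0.5928 0.0984 0.044 ]
top top_right [421.6 197.8] 0.93 [ 0.5744 -0.0485  0.044 ]
top ledge_right [430.5 196.4] 0.97 [ 0.5771 -0.0664  0.044 ]
```

View pics/wrist3.png

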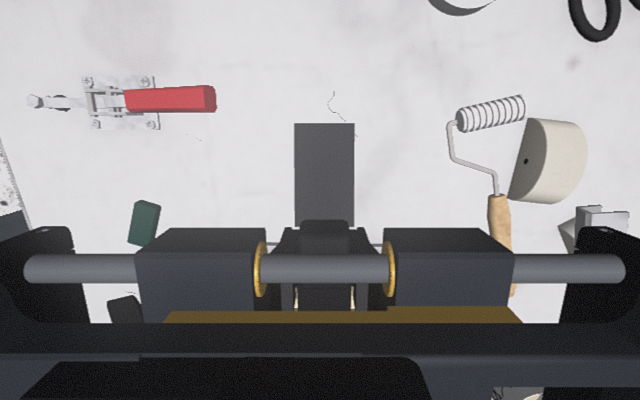

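View pics/side3.png

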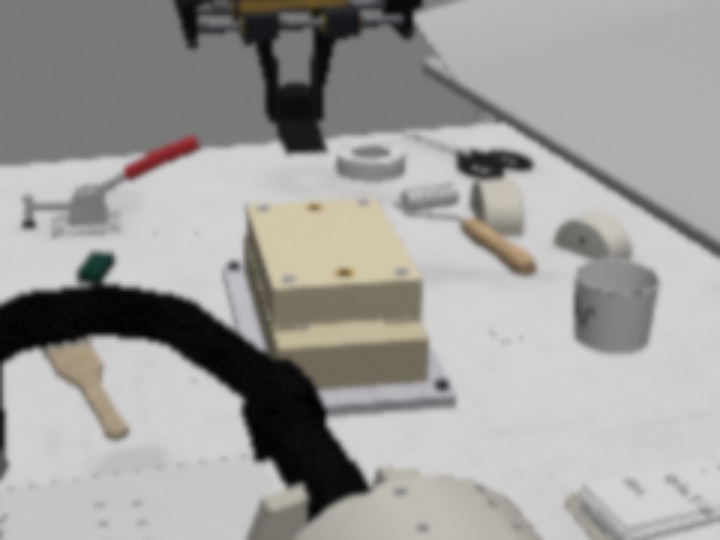

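View pics/top3.png

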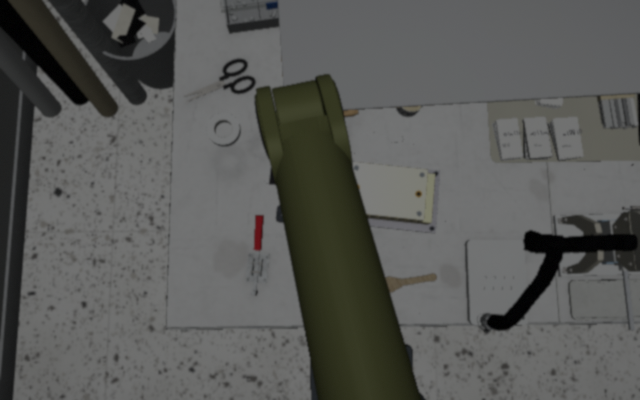

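servo_tool(
  targets=[
    [0,-0.003,0.001,0.02,0.0114],
    [0,-0.005,0.001,0.045,0.0114],
    [0,-0.005,0.001,0.052,0.0114],
    [0,-0.005,0.001,0.052,0.0114],
  ],
)

```text
time_s: 8.07
tool_pos: [0.602, 0.1762, 0.0622]
tool_rot: [-179.9, 0.1, 83.3]
force: [-0.1, -0.8, -0.2]
grip_width: 0.0256
```

```bash
cat >> h.py <<'E'
C=np.array([.5848,.0246]);A=np.array([.1132,.9936]);X=np.array([.9936,-.1132])
def st():
    o=monitor.get_obs();p=np.array(o["tool_pos"]);e=p[:2]-C;F=np.array(o["force"])
    print("t%.2f s=%.1f lat=%.1f z=%.1f yaw=%.2f rp=%s F axis=%.1f lat=%.1f z=%.1f T=%s"%(o["time_s"],e@A*1e3,e@X*1e3,p[2]*1e3,o["tool_rot"][2],np.round(o["tool_rot"][:2],2),F[:2]@A,F[:2]@X,F[2],np.round(o["wrist_torque"],2)))
E
python3 - <<'E'
from h import *
st();go([.6011,.1677,.062],83.5)
E
```

```text
t8.07 s=152.6 lat=-0.0 z=62.2 yaw=83.32 rp=[-1.7992e+02  5.0000e-02] F axis=-0.8 lat=0.0 z=-0.2 T=[-0.04  0.08  0.02]
d [-0.0085  0.0001  0.0002] turn -0.0032 t 8.075 pos [0.602  0.1762 0.0622] rot [-1.7992e+02  5.0000e-02  8.3320e+01]
```

servo_tool(
  targets=[
    [0,-0.006,0,0.003,-0.003],
    [0,-0.0085,0,0.006,-0.003],
    [0,-0.0085,0,0.007,-0.003],
    [0,-0.0085,0,0.007,-0.003],
  ],
)

```text
time_s: 8.57
tool_pos: [0.6016, 0.1682, 0.0563]
tool_rot: [180.0, -0.0, 83.5]
force: [0.9, -0.5, -1.8]
grip_width: 0.0254
```

```bash
python3 - <<'E'
from h import *
st()
c=imaging.read_camera("wrist");cv2.imwrite("pics/w4.png",c["frame"])
E
```

```text
t8.57 s=144.6 lat=0.4 z=56.3 yaw=83.51 rp=[ 1.7999e+02 -2.0000e-02] F axis=-0.4 lat=0.9 z=-1.8 T=[-0.13  0.1   0.  ]
```

View pics/w4.png

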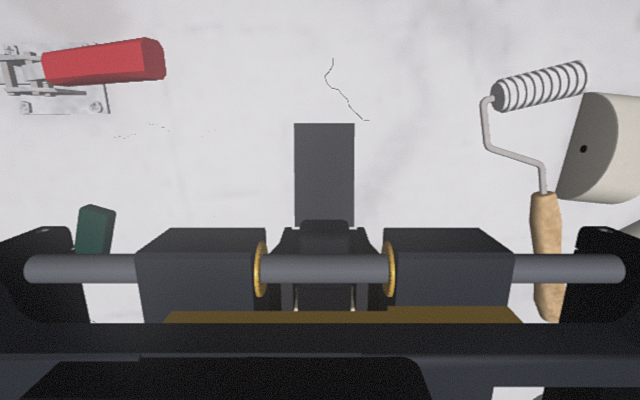

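servo_tool(
  targets=[
    [0,0,0,0.001,0],
    [0,0,0,0.002,0],
    [0,0,0,0.002,0],
  ],
)

```text
time_s: 9.0
tool_pos: [0.6015, 0.1681, 0.0541]
tool_rot: [-180.0, 0.0, 83.5]
force: [0.2, -0.7, -1.5]
grip_width: 0.0255
```

servo_tool(
  targets=[
    [0,0,0,0.001,0],
    [0,0,0,0.001,0],
  ],
)

```text
time_s: 9.25
tool_pos: [0.6015, 0.168, 0.0531]
tool_rot: [-180.0, 0.0, 83.5]
force: [-0.4, 0.4, -1.0]
grip_width: 0.0255
```

servo_tool(
  targets=[
    [0,0,0,0.0005,0],
    [0,0,0,0.0005,0],
  ],
)

```text
time_s: 9.5
tool_pos: [0.6016, 0.1681, 0.0527]
tool_rot: [180.0, -0.0, 83.5]
force: [0.7, -0.0, -1.4]
grip_width: 0.0256
```

servo_tool(
  targets=[
    [0,0,0,0.0005,0],
    [0,0,0,0.0005,0],
  ],
)

```text
time_s: 9.75
tool_pos: [0.6017, 0.1681, 0.0526]
tool_rot: [180.0, -0.0, 83.5]
force: [-1.0, -0.1, 2.3]
grip_width: 0.0255
```

servo_tool(
  targets=[
    [0,0,0,0.0005,0],
    [0,0,0,0.0005,0],
  ],
)

```text
time_s: 10.0
tool_pos: [0.6018, 0.1681, 0.0524]
tool_rot: [180.0, -0.0, 83.5]
force: [-1.9, 0.4, 5.5]
grip_width: 0.0258
```

```bash
python3 - <<'E'
from h import *
st()
E
```

```text
t10.00 s=144.5 lat=0.6 z=52.4 yaw=83.50 rp=[ 1.7998e+02 -3.0000e-02] F axis=0.2 lat=-1.9 z=5.5 T=[-0.41  0.52 -0.07]
```

servo_tool(
  targets=[
    [0,0,0,-0.0004,0],
    [0,-0.003,0,-0.0004,0],
    [0,-0.006,0,-0.0004,0],
    [0,-0.009,0,-0.0004,0],
    [0,-0.009,0,-0.0004,0],
  ],
)

```text
time_s: 10.62
tool_pos: [0.601, 0.1586, 0.0525]
tool_rot: [179.9, -0.0, 83.5]
force: [-0.6, 1.4, 5.2]
grip_width: 0.026
```

```bash
python3 - <<'E'
from h import *
st()
E
```

```text
t10.62 s=135.0 lat=1.0 z=52.5 yaw=83.47 rp=[ 1.7994e+02 -1.0000e-02] F axis=1.3 lat=-0.8 z=5.2 T=[-0.14  0.05 -0.01]
```

servo_tool(
  targets=[
    [0,-0.002,0,0,0],
    [0,-0.004,0,0,0],
    [0,-0.006,0,0,0],
    [0,-0.006,0,0,0],
  ],
)

```text
time_s: 11.12
tool_pos: [0.6004, 0.1535, 0.0526]
tool_rot: [179.9, -0.1, 83.5]
force: [0.6, 2.3, 5.1]
grip_width: 0.0257
```

```bash
python3 - <<'E'
from h import *
st()
E
```

```text
t11.12 s=129.9 lat=0.9 z=52.6 yaw=83.50 rp=[ 1.7993e+02 -7.0000e-02] F axis=2.3 lat=0.4 z=5.1 T=[ 0.15  0.01 -0.04]
```

servo_tool(
  targets=[
    [0,-0.0015,0,0,0],
    [0,-0.003,0,0,0],
    [0,-0.0045,0,0,0],
    [0,-0.0045,0,0,0],
  ],
)

```text
time_s: 11.62
tool_pos: [0.6001, 0.1524, 0.0528]
tool_rot: [179.9, -0.3, 83.6]
force: [0.7, 6.5, 4.6]
grip_width: 0.0256
```

```bash
python3 - <<'E'
from h import *
st()
E
```

```text
t11.62 s=128.7 lat=0.8 z=52.8 yaw=83.61 rp=[179.89  -0.29] F axis=6.5 lat=-0.1 z=4.6 T=[ 1.31 -0.19  0.01]
```

servo_tool(
  targets=[
    [0,-0.0015,0,0,0],
    [0,-0.003,0,0,0],
    [0,-0.003,0,0,0],
  ],
)

```text
time_s: 12.0
tool_pos: [0.5998, 0.1508, 0.0529]
tool_rot: [179.9, -0.4, 83.7]
force: [1.3, 10.0, 4.6]
grip_width: 0.0258
```

```bash
python3 - <<'E'
from h import *
st()
E
```

```text
t12.00 s=127.1 lat=0.6 z=52.9 yaw=83.66 rp=[179.88  -0.38] F axis=10.1 lat=0.1 z=4.6 T=[ 1.89 -0.18  0.09]
```

servo_tool(
  targets=[
    [0,-0.0015,0,0,0],
    [0,-0.003,0,0,0],
    [0,-0.003,0,0,0],
  ],
)

```text
time_s: 12.38
tool_pos: [0.5994, 0.1481, 0.053]
tool_rot: [179.9, -0.4, 83.7]
force: [0.9, 9.0, 4.4]
grip_width: 0.0255
```

```bash
python3 - <<'E'
from h import *
st()
E
```

```text
t12.38 s=124.4 lat=0.5 z=53.0 yaw=83.67 rp=[179.89  -0.4 ] F axis=9.1 lat=-0.1 z=4.4 T=[ 1.97 -0.13  0.  ]
```

servo_tool(
  targets=[
    [0,-0.0015,0,0,0],
    [0,-0.003,0,0,0],
    [0,-0.0045,0,0,0],
    [0,-0.006,0,0,0],
    [0,-0.006,0,0,0],
  ],
)

```text
time_s: 13.0
tool_pos: [0.5986, 0.1423, 0.0528]
tool_rot: [179.9, -0.4, 83.7]
force: [1.3, 9.9, 4.7]
grip_width: 0.0255
```

```bash
cat >> h.py <<'E'
def tops(n,pr=True):
    c=imaging.read_camera(n);P=cloud(c);e=P[...,:2]-C;a=e@A;x=e@X;z=P[...,2]
    m=(abs(a)<.07)&(abs(x)<.045)&(z>.068)&(z<.09)
    if m.sum()<50: print(n,"few",m.sum());return
    M=np.c_[a[m],x[m],np.ones(m.sum())];w=np.ones(m.sum(),bool)
    for _ in range(4):
        k=np.linalg.lstsq(M[w],z[m][w],rcond=None)[0];r=z[m]-M@k;w=abs(r)<3*np.median(abs(r[w]))+1e-5
    l=(abs(x)<.045)&(abs(z-.044)<.006)
    lr=l&(a<-.079)&(a>-.094); ll=l&(a>.079)&(a<.094)
    f=lambda q: (round(np.median(z[q])*1e3,2),int(q.sum()))
    print(n,"n",m.sum(),"aspan",np.round([a[m].min(),a[m].max()],3),"zL %.2f zR %.2f zmid %.2f latslope %.2f"%((k[0]*.075+k[2])*1e3,(-k[0]*.075+k[2])*1e3,k[2]*1e3,k[1]*90),"ledgeR",f(lr) if lr.any() else 0,"ledgeL",f(ll) if ll.any() else 0)
E
python3 - <<'E'
from h import *
st();tops("side");tops("top")
c=imaging.read_camera("side");f=c["frame"];cv2.imwrite("pics/side5.png",cv2.resize(f[140:320,220:460],None,fx=3,fy=3))
E
```

```text
t13.00 s=118.5 lat=0.4 z=52.8 yaw=83.68 rp=[179.9  -0.4] F axis=10.0 lat=0.1 z=4.7 T=[ 1.85 -0.13  0.01]
side n 1126 aspan [-0.07  0.07] zL 77.64 zR 75.58 zmid 76.61 latslope -0.16 ledgeR (np.float64(43.65), 164) ledgeL 0
top n 1865 aspan [-0.07   0.018] zL 77.93 zR 76.26 zmid 77.09 latslope -0.05 ledgeR (np.float64(44.02), 272) ledgeL 0
```

View pics/side5.png

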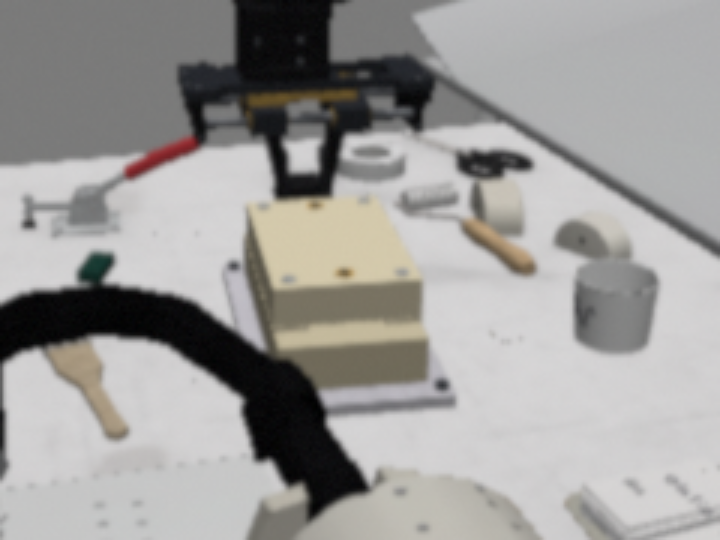

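Left end is up about 2 mm and the right is still seated, at a 10 N push. A little more here.

servo_tool(
  targets=[
    [0,-0.0015,0,0,0],
    [0,-0.003,0,0,0],
    [0,-0.0045,0,0,0],
    [0,-0.005,0,0,0],
  ],
)

```text
time_s: 13.65
tool_pos: [0.598, 0.1374, 0.0528]
tool_rot: [179.9, -0.4, 83.7]
force: [2.3, 10.2, 4.0]
grip_width: 0.0256
```

```bash
python3 - <<'E'
from h import *
st();tops("side");tops("top")
E
```

```text
t13.65 s=113.5 lat=0.4 z=52.8 yaw=83.68 rp=[179.9  -0.4] F axis=10.3 lat=1.1 z=4.0 T=[ 1.99 -0.16  0.02]
side n 1150 aspan [-0.07  0.07] zL 78.72 zR 75.51 zmid 77.12 latslope -0.13 ledgeR (np.float64(43.6), 160) ledgeL 0
top n 1684 aspan [-0.07  0.01] zL 79.14 zR 76.09 zmid 77.62 latslope 0.26 ledgeR (np.float64(44.3), 266) ledgeL 0
```

servo_tool(
  targets=[
    [0,0.006,0,0,0],
    [0,0.016,0,0,0],
    [0,0.03,0,0,0],
    [0,0.042,0,-0.001,0],
    [0,0.046,0,-0.012,0],
  ],
)

```text
time_s: 14.38
tool_pos: [0.6008, 0.1779, 0.0624]
tool_rot: [-179.8, 0.1, 83.6]
force: [0.8, 0.7, -1.5]
grip_width: 0.0261
```

```bash
python3 - <<'E'
from h import *
st();tops("side");t=C-.156*A;go([*t,.125],83.5)
E
```

```text
t14.38 s=154.1 lat=-1.4 z=62.4 yaw=83.55 rp=[-1.7978e+02  9.0000e-02] F axis=0.8 lat=0.7 z=-1.5 T=[-0.06  0.05 -0.02]
side n 1152 aspan [-0.07  0.07] zL 78.75 zR 75.48 zmid 77.11 latslope -0.22 ledgeR (np.float64(43.61), 153) ledgeL 0
d [-0.311  -0.0005 -0.0603] turn 0.0012 t 14.425 pos [0.6024 0.1786 0.0648] rot [-1.7998e+02 -2.0000e-02  8.3570e+01]
```

servo_tool(
  targets=[
    [0,0,0,-0.055,0],
    [0,-0.06,0,-0.06,0],
    [0,-0.12,0,-0.06,0],
    [0,-0.18,0,-0.06,0],
    [0,-0.24,0,-0.06,0],
  ],
)

```text
time_s: 15.05
tool_pos: [0.5746, -0.0632, 0.1242]
tool_rot: [180.0, -0.0, 83.5]
force: [0.7, -0.3, -2.4]
grip_width: 0.0257
```

servo_tool(
  targets=[
    [0,-0.05,0,0,0],
    [0,-0.071,0,0,0],
    [0,-0.071,0,0.03,0],
    [0,-0.071,0,0.03,0],
  ],
)

```text
time_s: 15.55
tool_pos: [0.5649, -0.1317, 0.092]
tool_rot: [-179.7, -0.0, 83.4]
force: [-0.2, 1.2, -1.5]
grip_width: 0.0254
```

```bash
python3 - <<'E'
from h import *
st();t=C-.150*A;go([*t,.059],83.5)
c=imaging.read_camera("wrist");cv2.imwrite("pics/w6.png",c["frame"])
E
```

```text
t15.55 s=-157.5 lat=-2.1 z=92.0 yaw=83.43 rp=[-179.7   -0. ] F axis=1.1 lat=-0.3 z=-1.5 T=[-0.09  0.01  0.05]
d [0.0075 0.0022 0.033 ] turn -0.0011 t 15.55 pos [ 0.5649 -0.1317  0.092 ] rot [-179.7    -0.     83.43]
```

View pics/w6.png

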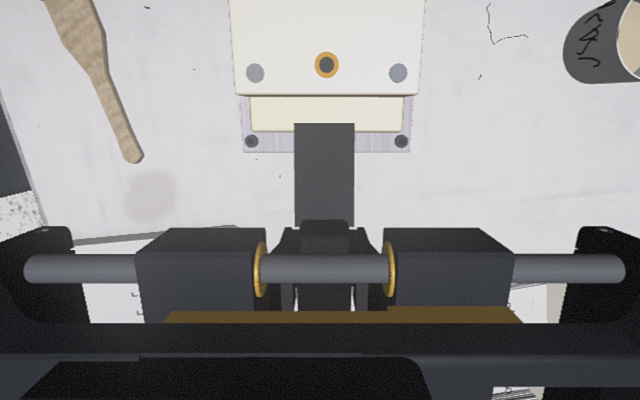

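The wrist view shows the blade at columns 294–354, centred on the top half at 233–420, with the right ledge at row 112. Now to lower it.

servo_tool(
  targets=[
    [0,0.004,0.001,0.02,0],
    [0,0.0075,0.001,0.033,0],
    [0,0.011,0.001,0.036,0],
    [0,0.011,0.001,0.036,0],
  ],
)

```text
time_s: 16.1
tool_pos: [0.5697, -0.1201, 0.0578]
tool_rot: [-180.0, -0.0, 83.6]
force: [-0.1, -0.2, -2.4]
grip_width: 0.0256
```

```bash
python3 - <<'E'
from h import *
st()
E
```

```text
t16.10 s=-145.5 lat=1.4 z=57.8 yaw=83.56 rp=[-179.98   -0.  ] F axis=-0.2 lat=-0.0 z=-2.4 T=[-0.1   0.03  0.  ]
```

servo_tool(
  targets=[
    [0,0,-0.001,0.002,0],
    [0,0,-0.001,0.0035,0],
    [0,0,-0.001,0.0045,0],
    [0,0,-0.001,0.005,0],
    [0,0,-0.001,0.0053,0],
  ],
)

```text
time_s: 16.73
tool_pos: [0.5687, -0.1206, 0.0528]
tool_rot: [180.0, -0.0, 83.5]
force: [-0.1, 0.2, -1.0]
grip_width: 0.0254
```

servo_tool(
  targets=[
    [0,0,0,0.0003,0],
    [0,0,0,0.0003,0],
  ],
)

```text
time_s: 16.98
tool_pos: [0.5688, -0.1207, 0.0527]
tool_rot: [180.0, -0.0, 83.5]
force: [-0.1, -0.2, 1.0]
grip_width: 0.0257
```

```bash
python3 - <<'E'
from h import *
st()
E
```

```text
t16.98 s=-146.1 lat=0.6 z=52.7 yaw=83.50 rp=[ 1.7998e+02 -1.0000e-02] F axis=-0.2 lat=-0.0 z=1.0 T=[-0.01  0.12  0.04]
```

Contact with the ledge made. Press a touch more, then slide into the slot.

servo_tool(
  targets=[
    [0,0,0,0.0005,0],
    [0,0.003,0,0.0005,0],
    [0,0.006,0,0.0005,0],
    [0,0.009,0,0.0005,0],
    [0,0.012,0,0.0005,0],
  ],
)

```text
time_s: 17.6
tool_pos: [0.5707, -0.1092, 0.0526]
tool_rot: [179.9, 0.0, 83.5]
force: [-0.9, -4.5, 6.9]
grip_width: 0.0256
```

servo_tool(
  targets=[
    [0,0.002,0,0,0],
    [0,0.004,0,0,0],
    [0,0.006,0,0,0],
    [0,0.006,0,0,0],
  ],
)

```text
time_s: 18.1
tool_pos: [0.5708, -0.1074, 0.0528]
tool_rot: [179.9, 0.3, 83.4]
force: [-1.4, -10.1, 5.9]
grip_width: 0.0257
```

```bash
python3 - <<'E'
from h import *
st()
E
```

```text
t18.10 s=-132.7 lat=1.1 z=52.8 yaw=83.36 rp=[179.89   0.31] F axis=-10.2 lat=-0.2 z=5.9 T=[-1.84  0.3   0.07]
```

servo_tool(
  targets=[
    [0,0.0015,0,0,0],
    [0,0.003,0,0,0],
    [0,0.0045,0,0,0],
    [0,0.0045,0,0,0],
  ],
)

```text
time_s: 18.6
tool_pos: [0.5713, -0.1035, 0.0528]
tool_rot: [179.9, 0.3, 83.3]
force: [-1.1, -10.6, 6.1]
grip_width: 0.0255
```

```bash
python3 - <<'E'
from h import *
st()
E
```

```text
t18.60 s=-128.8 lat=1.1 z=52.8 yaw=83.34 rp=[179.88   0.34] F axis=-10.6 lat=0.1 z=6.1 T=[-2.07  0.3  -0.02]
```

servo_tool(
  targets=[
    [0,0.002,0,0,0],
    [0,0.004,0,0,0],
    [0,0.006,0,0,0],
    [0,0.008,0,0,0],
    [0,0.009,0,0,0],
  ],
)

```text
time_s: 19.23
tool_pos: [0.5723, -0.0947, 0.0528]
tool_rot: [179.9, 0.3, 83.3]
force: [-0.9, -9.7, 5.3]
grip_width: 0.0253
```

```bash
python3 - <<'E'
from h import *
st();tops("side");tops("top")
E
```

```text
t19.23 s=-119.9 lat=1.1 z=52.8 yaw=83.33 rp=[179.89   0.35] F axis=-9.7 lat=0.2 z=5.3 T=[-2.05  0.31 -0.02]
side n 337 aspan [-0.07   0.041] zL 78.14 zR 78.19 zmid 78.16 latslope -0.17 ledgeR (np.float64(43.66), 69) ledgeL 0
top n 3366 aspan [-0.07  0.07] zL 79.12 zR 78.63 zmid 78.88 latslope 0.19 ledgeR (np.float64(44.34), 183) ledgeL (np.float64(44.18), 337)
```

servo_tool(
  targets=[
    [0,0.002,0,0,0],
    [0,0.004,0,0,0],
    [0,0.006,0,0,0],
    [0,0.0075,0,0,0],
  ],
)

```text
time_s: 19.82
tool_pos: [0.5731, -0.0872, 0.0528]
tool_rot: [179.9, 0.3, 83.3]
force: [-1.6, -10.8, 6.0]
grip_width: 0.0257
```

```bash
python3 - <<'E'
from h import *
st();tops("side");tops("top")
E
```

```text
t19.82 s=-112.4 lat=1.1 z=52.8 yaw=83.32 rp=[179.89   0.34] F axis=-10.9 lat=-0.4 z=6.0 T=[-2.01  0.28  0.01]
side n 371 aspan [-0.07   0.048] zL 78.17 zR 79.66 zmid 78.91 latslope -0.10 ledgeR (np.float64(43.47), 76) ledgeL 0
top n 3373 aspan [-0.07  0.07] zL 78.72 zR 80.35 zmid 79.53 latslope 0.31 ledgeR (np.float64(44.0), 156) ledgeL (np.float64(44.26), 335)
```

servo_tool(
  targets=[
    [0,0.0015,0,0,0],
    [0,0.003,0,0,0],
    [0,0.0045,0,0,0],
    [0,0.0045,0,0,0],
  ],
)

```text
time_s: 20.42
tool_pos: [0.5737, -0.0825, 0.0527]
tool_rot: [179.9, 0.3, 83.3]
force: [-1.6, -9.3, 5.6]
grip_width: 0.0255
```

```bash
python3 - <<'E'
from h import *
st();tops("side");tops("top")
E
```

```text
t20.43 s=-107.6 lat=1.0 z=52.7 yaw=83.34 rp=[179.9    0.32] F axis=-9.4 lat=-0.6 z=5.6 T=[-1.84  0.32 -0.03]
side n 394 aspan [-0.07   0.056] zL 77.96 zR 80.61 zmid 79.28 latslope -0.17 ledgeR (np.float64(43.51), 74) ledgeL 0
top n 3370 aspan [-0.07  0.07] zL 78.73 zR 81.24 zmid 79.98 latslope -0.14 ledgeR (np.float64(44.03), 121) ledgeL (np.float64(44.27), 336)
```

Right is up about 5.0 mm and left about 2.4 mm. Withdrawing and going to the left end.

servo_tool(
  targets=[
    [0,-0.006,0,0,0],
    [0,-0.018,0,0,0],
    [0,-0.034,0,0,0],
    [0,-0.048,0,-0.001,0],
    [0,-0.052,0,-0.012,0],
  ],
)

```text
time_s: 21.15
tool_pos: [0.5658, -0.1302, 0.0628]
tool_rot: [-179.8, 0.1, 83.4]
force: [-0.4, 0.2, -1.0]
grip_width: 0.0257
```

```bash
python3 - <<'E'
from h import *
st();t=C+.156*A;go([*t,.125],83.5);tops("top")
E
```

```text
t21.15 s=-156.0 lat=-1.4 z=62.8 yaw=83.41 rp=[-1.7979e+02  5.0000e-02] F axis=0.1 lat=-0.4 z=-1.0 T=[-0.09  0.04 -0.03]
d [ 0.3119  0.0006 -0.0625] turn -0.0016 t 21.15 pos [ 0.5658 -0.1302  0.0628] rot [-1.7979e+02  5.0000e-02  8.3410e+01]
top n 3371 aspan [-0.07  0.07] zL 78.70 zR 81.17 zmid 79.93 latslope 0.07 ledgeR (np.float64(44.37), 249) ledgeL (np.float64(44.32), 335)
```

servo_tool(
  targets=[
    [0,0,0,-0.058,0],
    [0,0.05,0,-0.064,0],
    [0,0.11,0,-0.064,0],
    [0,0.17,0,-0.064,0],
    [0,0.23,0,-0.064,0],
  ],
)

```text
time_s: 21.82
tool_pos: [0.5935, 0.1019, 0.1281]
tool_rot: [180.0, -0.0, 83.5]
force: [1.3, -0.7, -1.8]
grip_width: 0.0259
```

servo_tool(
  targets=[
    [0,0.05,0,0,0],
    [0,0.08,0,0,0],
    [0,0.08,0,0.03,0],
    [0,0.08,0,0.055,0],
    [0,0.08,0,0.06,0],
  ],
)

```text
time_s: 22.45
tool_pos: [0.6009, 0.179, 0.0658]
tool_rot: [-179.8, 0.1, 83.5]
force: [-0.1, 0.0, -0.9]
grip_width: 0.0257
```

```bash
python3 - <<'E'
from h import *
st();t=C+.144*A;go([*t,.0545],83.5)
E
```

```text
t22.45 s=155.2 lat=-1.5 z=65.8 yaw=83.54 rp=[-1.7978e+02  1.2000e-01] F axis=0.0 lat=-0.1 z=-0.9 T=[-0.09  0.08 -0.03]
d [-0.0112  0.0016  0.0114] turn 0.0008 t 22.45 pos [0.6009 0.179  0.0658] rot [-1.7978e+02  1.2000e-01  8.3540e+01]
```

servo_tool(
  targets=[
    [0,-0.006,0,0.005,0],
    [0,-0.011,0,0.009,0],
    [0,-0.011,0,0.011,0],
    [0,-0.011,0,0.011,0],
  ],
)

```text
time_s: 22.95
tool_pos: [0.6018, 0.1681, 0.0574]
tool_rot: [180.0, -0.0, 83.5]
force: [0.0, 0.9, -1.4]
grip_width: 0.0258
```

```bash
python3 - <<'E'
from h import *
st()
E
```

```text
t22.95 s=144.5 lat=0.6 z=57.4 yaw=83.49 rp=[ 1.7997e+02 -3.0000e-02] F axis=0.9 lat=-0.1 z=-1.4 T=[-0.08  0.13  0.  ]
```

servo_tool(
  targets=[
    [0,0,0,0.002,0],
    [0,0,0,0.0035,0],
    [0,0,0,0.0045,0],
    [0,0,0,0.005,0],
    [0,0,0,0.005,0],
  ],
)

```text
time_s: 23.58
tool_pos: [0.6018, 0.1682, 0.0526]
tool_rot: [180.0, -0.0, 83.5]
force: [-0.3, 0.0, 2.9]
grip_width: 0.0259
```

servo_tool(
  targets=[
    [0,0,0,0.0004,0],
    [0,0,0,0.0004,0],
  ],
)

```text
time_s: 23.82
tool_pos: [0.6019, 0.1682, 0.0524]
tool_rot: [180.0, -0.0, 83.5]
force: [-1.5, -0.2, 5.6]
grip_width: 0.0258
```

servo_tool(
  targets=[
    [0,-0.004,0,0,0],
    [0,-0.009,0,0,0],
    [0,-0.014,0,0,0],
    [0,-0.019,0,0,0],
    [0,-0.023,0,0,0],
  ],
)

```text
time_s: 24.45
tool_pos: [0.6002, 0.1456, 0.0527]
tool_rot: [179.8, -0.1, 83.5]
force: [1.2, 1.2, 6.4]
grip_width: 0.0257
```

```bash
python3 - <<'E'
from h import *
st()
E
```

```text
t24.45 s=121.9 lat=1.6 z=52.7 yaw=83.50 rp=[ 1.7985e+02 -1.0000e-01] F axis=1.3 lat=1.0 z=6.4 T=[ 0.13  0.08 -0.01]
```

servo_tool(
  targets=[
    [0,-0.002,0,0,0],
    [0,-0.004,0,0,0],
    [0,-0.006,0,0,0],
    [0,-0.008,0,0,0],
    [0,-0.01,0,0,0],
  ],
)

```text
time_s: 25.08
tool_pos: [0.5993, 0.1399, 0.0528]
tool_rot: [179.8, -0.4, 83.6]
force: [1.9, 9.6, 4.2]
grip_width: 0.0257
```

```bash
python3 - <<'E'
from h import *
st()
E
```

```text
t25.07 s=116.2 lat=1.3 z=52.8 yaw=83.63 rp=[179.81  -0.38] F axis=9.8 lat=0.8 z=4.2 T=[ 1.68 -0.18  0.01]
```

servo_tool(
  targets=[
    [0,-0.002,0,0,0],
    [0,-0.004,0,0,0],
    [0,-0.006,0,0,0],
    [0,-0.008,0,0,0],
    [0,-0.009,0,0,0],
  ],
)

```text
time_s: 25.7
tool_pos: [0.598, 0.1318, 0.0528]
tool_rot: [179.8, -0.4, 83.7]
force: [1.3, 10.1, 4.0]
grip_width: 0.0257
```

```bash
python3 - <<'E'
from h import *
st();tops("side");tops("top")
E
```

```text
t25.70 s=108.1 lat=1.0 z=52.8 yaw=83.68 rp=[179.84  -0.41] F axis=10.2 lat=0.1 z=4.0 T=[ 1.77 -0.02 -0.02]
side n 1085 aspan [-0.07  0.07] zL 79.87 zR 80.39 zmid 80.13 latslope 0.05 ledgeR (np.float64(43.57), 161) ledgeL 0
top n 1516 aspan [-0.07   0.001] zL 80.78 zR 80.81 zmid 80.79 latslope -0.06 ledgeR (np.float64(44.34), 269) ledgeL 0
```

servo_tool(
  targets=[
    [0,-0.002,0,0,0],
    [0,-0.004,0,0,0],
    [0,-0.005,0,0,0],
    [0,-0.005,0,0,0],
  ],
)

```text
time_s: 26.3
tool_pos: [0.5975, 0.1267, 0.0528]
tool_rot: [179.8, -0.4, 83.7]
force: [1.5, 9.4, 4.4]
grip_width: 0.0257
```

```bash
python3 - <<'E'
from h import *
st();tops("side");tops("top")
E
```

```text
t26.30 s=102.9 lat=1.1 z=52.8 yaw=83.68 rp=[179.84  -0.4 ] F axis=9.5 lat=0.4 z=4.4 T=[1.63 0.   0.01]
side n 1099 aspan [-0.07  0.07] zL 80.96 zR 80.33 zmid 80.65 latslope -0.04 ledgeR (np.float64(43.51), 163) ledgeL 0
top n 1338 aspan [-0.07  -0.007] zL 80.65 zR 81.01 zmid 80.83 latslope 0.23 ledgeR (np.float64(44.26), 261) ledgeL 0
```

servo_tool(
  targets=[
    [0,0.006,0,0,0],
    [0,0.018,0,0,0],
    [0,0.034,0,0,0],
    [0,0.052,0,0,0],
    [0,0.058,0,-0.012,0],
  ],
)

```text
time_s: 27.02
tool_pos: [0.6015, 0.1794, 0.0624]
tool_rot: [-179.8, 0.1, 83.6]
force: [-0.5, -0.1, -1.6]
grip_width: 0.0261
```

```bash
python3 - <<'E'
from h import *
st();tops("side");go([.55,.36,.07],120)
E
```

```text
t27.02 s=155.7 lat=-0.9 z=62.4 yaw=83.56 rp=[-1.7985e+02  7.0000e-02] F axis=-0.2 lat=-0.5 z=-1.6 T=[-0.06  0.05 -0.02]
side n 1098 aspan [-0.07  0.07] zL 80.85 zR 80.34 zmid 80.60 latslope 0.05 ledgeR (np.float64(43.61), 155) ledgeL 0
d [ 0.1726 -0.0727 -0.0052] turn -0.6356 t 27.075 pos [0.603  0.1804 0.0647] rot [ 1.7997e+02 -5.0000e-02  8.3580e+01]
```

servo_tool(
  targets=[
    [0,0.03,0,-0.04,0],
    [0,0.08,-0.02,-0.05,-0.15],
    [0,0.12,-0.04,-0.05,-0.33],
    [0,0.15,-0.06,-0.05,-0.5],
    [0,0.17,-0.08,-0.05,-0.67],
  ],
)

```text
time_s: 27.7
tool_pos: [0.5416, 0.3578, 0.1132]
tool_rot: [-180.0, 0.0, 122.3]
force: [-0.3, 0.1, -1.1]
grip_width: 0.0258
```

```bash
python3 - <<'E'
from h import *
go([.5165,.393,.10],193.1);tops("top")
E
```

```text
d [ 0.0432 -0.0024  0.0132] turn -1.2365 t 27.7 pos [0.5416 0.3578 0.1132] rot [-179.97    0.    122.26]
top n 3361 aspan [-0.07  0.07] zL 81.48 zR 80.88 zmid 81.18 latslope 0.29 ledgeR (np.float64(44.15), 257) ledgeL (np.float64(44.26), 339)
```

With a clear view the left stands at about +5.4 mm and the right at about +4.8 mm. Taking the wedge back to the bench.

servo_tool(
  targets=[
    [0,0.01,0,0,-0.18],
    [0,0.02,0,0,-0.36],
    [0,0.03,-0.001,0,-0.54],
    [0,0.04,-0.002,0.0,-0.72],
    [0,0.0432,-0.0024,0.013,-0.9],
  ],
)

```text
time_s: 28.38
tool_pos: [0.5183, 0.3923, 0.1014]
tool_rot: [179.9, 0.1, 173.7]
force: [-0.1, -0.4, -0.8]
grip_width: 0.0254
```

servo_tool(
  targets=[
    [0,0,0,0,-0.18],
    [0,0,0,0.02,-0.336],
    [0,0,0,0.04,-0.336],
    [0,0,0,0.06,-0.336],
    [0,0,0,0.07,-0.336],
  ],
)

```text
time_s: 29.0
tool_pos: [0.5169, 0.3913, 0.0284]
tool_rot: [-179.9, -0.1, -167.4]
force: [0.4, 0.1, -2.7]
grip_width: 0.0256
```

```bash
python3 - <<'E'
from h import *
go([.5165,.3945,.0088],193.1)
c=imaging.read_camera("wrist");cv2.imwrite("pics/w8.png",c["frame"])
E
```

```text
d [-0.0004  0.0032  0.0196] turn -0.0086 t 29.0 pos [0.5169 0.3913 0.0284] rot [-1.7992e+02 -1.4000e-01 -1.6739e+02]
```

View pics/w8.png

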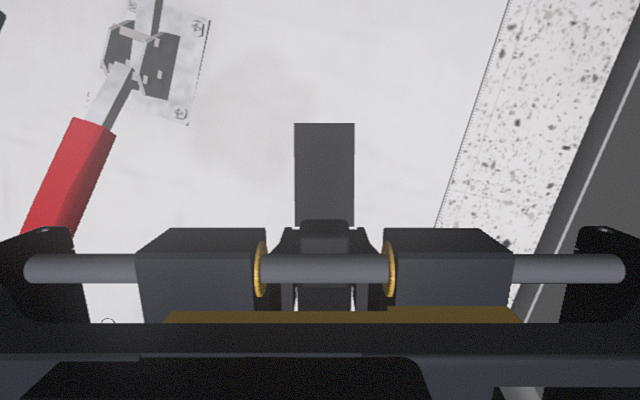

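The wedge (columns 294–354) is over clear bench, with the clamp's red handle well to the side at column 70. Lowering.

servo_tool(
  targets=[
    [0,0,0,0.008,0],
    [0,0,0,0.015,0],
    [0,0,0,0.017,0],
    [0,0,0,0.018,0],
    [0,0,0,0.018,0],
  ],
)

```text
time_s: 29.68
tool_pos: [0.5179, 0.3925, 0.0129]
tool_rot: [180.0, 0.0, -167.3]
force: [-0.1, -0.3, -1.0]
grip_width: 0.0258
```

servo_tool(
  targets=[
    [0,0,0,0.0005,0],
    [0,0,0,0.0005,0],
  ],
)

```text
time_s: 29.92
tool_pos: [0.5178, 0.3924, 0.0122]
tool_rot: [180.0, 0.0, -167.3]
force: [-0.7, 0.2, -1.7]
grip_width: 0.0257
```

servo_tool(
  targets=[
    [0,0,0,0.0015,0],
    [0,0,0,0.0025,0],
    [0,0,0,0.003,0],
    [0,0,0,0.003,0],
  ],
)

```text
time_s: 30.42
tool_pos: [0.5177, 0.3923, 0.009]
tool_rot: [-180.0, -0.0, -167.3]
force: [0.1, 0.4, -1.1]
grip_width: 0.0254
```

servo_tool(
  targets=[
    [0,0,0,0.0004,0],
    [0,0,0,0.0004,0],
  ],
)

```text
time_s: 30.68
tool_pos: [0.5178, 0.3924, 0.0088]
tool_rot: [180.0, 0.0, -167.3]
force: [0.4, 0.0, -0.6]
grip_width: 0.026
```

servo_tool(
  targets=[
    [0,0,0,0.0004,0],
    [0,0,0,0.0004,0],
  ],
)

```text
time_s: 30.92
tool_pos: [0.5178, 0.3924, 0.0088]
tool_rot: [180.0, 0.0, -167.3]
force: [-0.6, -0.7, 2.5]
grip_width: 0.0256
```

servo_tool(
  targets=[
    [100,0,0,-0.0004,0],
    [100,0,0,-0.0004,0],
    [100,0,0,-0.0004,0],
    [100,0,0,-0.0004,0],
    [100,0,0,-0.0004,0],
  ],
)

```text
time_s: 31.55
tool_pos: [0.5177, 0.3923, 0.0086]
tool_rot: [180.0, 0.0, -167.3]
force: [-0.4, -0.7, -0.7]
grip_width: 0.0677
```

servo_tool(
  targets=[
    [100,0,0,0,0],
    [100,0,0,0,0],
    [100,0,0,0,0],
    [100,0,0,0,0],
  ],
)

```text
time_s: 32.05
tool_pos: [0.5177, 0.3924, 0.0087]
tool_rot: [180.0, 0.0, -167.3]
force: [0.2, -0.4, 0.3]
grip_width: 0.0866
```

Rise straight up, then back away toward the start.

servo_tool(
  targets=[
    [100,0,0,-0.03,0],
    [100,0,0,-0.08,0],
    [100,0,0,-0.13,0],
    [100,0,0,-0.17,0],
    [100,0,0,-0.19,0],
  ],
)

```text
time_s: 32.67
tool_pos: [0.5185, 0.3929, 0.2015]
tool_rot: [179.9, 0.2, -167.3]
force: [0.4, -0.5, 0.9]
grip_width: 0.0868
```

```bash
python3 - <<'E'
from h import *
go([.35,.52,.2])
E
```

```text
d [0.1364 0.161  0.0014] turn 0 t 32.675 pos [0.5185 0.3929 0.2015] rot [ 179.9     0.2  -167.29]
```

servo_tool(
  targets=[
    [100,0.03,0.036,0,0],
    [100,0.065,0.078,0,0],
    [100,0.1,0.12,0,0],
    [100,0.1364,0.161,0,0],
    [100,0.1364,0.161,0,0],
  ],
)

```text
time_s: 33.3
tool_pos: [0.3423, 0.523, 0.1974]
tool_rot: [179.9, -0.2, -166.7]
force: [1.4, 0.2, 0.1]
grip_width: 0.0871
```

```bash
python3 - <<'E'
from h import *
c=imaging.read_camera("top");cv2.imwrite("pics/top9.png",c["frame"]);st();tops("top");tops("side")
P=cloud(c);v,u=np.indices(P.shape[:2]);m=(u>180)&(u<225)&(v>190)&(v<275)&(P[...,2]>.028)&(P[...,2]<.06);print("wedge block",P[m].mean(0),np.median(P[m][:,2]))
E
```

```text
t33.35 s=465.9 lat=-293.4 z=197.4 yaw=-166.97 rp=[-1.7995e+02 -1.2000e-01] F axis=-0.1 lat=0.5 z=-0.5 T=[ 0.08 -0.07  0.01]
top n 3383 aspan [-0.07  0.07] zL 81.39 zR 80.92 zmid 81.15 latslope 0.11 ledgeR (np.float64(44.21), 260) ledgeL (np.float64(44.04), 338)
side n 1100 aspan [-0.07  0.07] zL 80.89 zR 80.35 zmid 80.62 latslope 0.22 ledgeR (np.float64(43.67), 162) ledgeL 0
wedge block [0.51719801 0.39159076 0.0339765 ] 0.034057975092914416
```

View pics/top9.png

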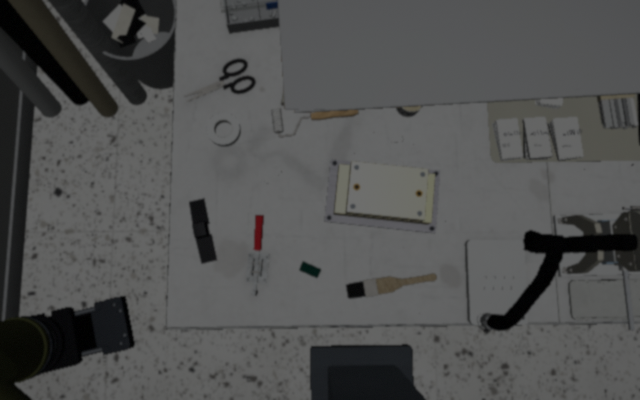

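The top view shows the wedge flat on the bench at (203,231), with its block top 34 mm up. The mould at (385,196) and everything around it look undisturbed. Handing in.

```bash
python3 - <<'E'
from h import *
print(ticket.sign_off())
E
```

```text
the job is handed in; nothing more can be done
None
```

I freed the top half with the wedge and handed the job in after about 33 s of robot time. The sign-off reported no verdict, so what follows rests on my own checks.

**Prying:** I pushed the wedge in at the left end (to about 3.1 mm), then the right (about 5.0 mm), then the left again (about 5.3 mm). The push was steady at about 9 to 11 N. Between pushes the ends never differed by more than about 3.2 mm.

**Final height:** The last depth check, with the arm clear, put the left end about 5.3 mm and the right about 4.8 mm off the seat. That is level to about 0.5 mm.

**Wedge and surroundings:** The wedge lies flat on the bench within about 3 mm of where it started. The last top picture shows the things round about where they were, by eye.

**Disagreement:** The two cameras' absolute heights differed by about 0.5 mm, within their calibration, but they agreed on how far each end had risen. At the left end the wedge met the slot about 2 mm further in than I had reckoned, so I relied on the measured heights rather than wedge depth.

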